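# Show a customer the sweets: lever bin, no slam

## Task

Show the customer what is in the wide sweets bin: with the fingertips, press its lever plate down until the lid stands fully open, keep it open for three seconds, then ease the plate back up so that the lid comes down slowly and shuts without slamming. Work only by the lever, never by touching the lid, and leave the narrow bin shut and the goods on the counter where they are.

Things in the scene. Friction and masses are not known exactly. Their poses are not given: they have to be found in the camera images.
- wide_bin: The wide sweets bin, fixed to the counter and holding wrapped flat bars: white base 70 mm tall under an open steel tray, 260 mm wide (its y), 170 mm deep (its x), rim 158 mm above the counter. Origin: centre of its underside, on the counter; z up. The lever sticks out of the middle of its front (-x side); the lid is hinged along its far (+x) rim.
- wide_plate (a point): Centre of the top face of the wide bin's metal press plate, 64 mm wide (bin's y), 40 mm long (bin's x), 8 mm thick, at the lever's end. At rest 181 mm in front of the bin's origin (96 mm off the front face), 86 mm above the counter, its free end tilted up 0.25 rad; fully down 183 mm in front, 32 mm up, tilted down 0.25 rad. Between, it goes at most 4 mm further out: straight down and up works.
- wide_lever (a joint): Angle of the wide bin's lever, rad: 0 at rest (plate up), 0.5 down at its stop. Pivot 75 mm in front of the bin's origin, 55 mm above the counter; 110 mm from pivot to plate. Rigidly linked to the lid, both ways: lid angle = 2.2 x lever angle. No latch: the lid's weight pushes the plate up with 2 to 9 N (most when shut); it returns at once if let go.
- wide_lid_angle (a joint): Angle of the wide bin's lid in rad: 0 shut, 1.1 fully open. Let go even a few degrees open, it falls and slams.
- wide_lid: The wide bin's lid: clear plastic panel in a steel frame, 260 mm wide, 184 mm deep, 6 mm thick. Origin: middle of the lid; shut, it is 160 mm above the bin's origin. It swings about a hinge along the bin's y, 91 mm behind (+x) and 160 mm above the bin's origin.
- narrow_bin: The narrow sweets bin, fixed to the counter and holding round sweets: white base 70 mm tall under an open steel tray, 150 mm wide (its y), 170 mm deep (its x), rim 158 mm above the counter. Origin: centre of its underside, on the counter; z up. The lever sticks out of the middle of its front (-x side); the lid is hinged along its far (+x) rim.
- narrow_plate (a point): Centre of the top face of the narrow bin's metal press plate, 64 mm wide (bin's y), 40 mm long (bin's x), 8 mm thick, at the lever's end. At rest 181 mm in front of the bin's origin (96 mm off the front face), 86 mm above the counter, its free end tilted up 0.25 rad; fully down 183 mm in front, 32 mm up, tilted down 0.25 rad. Between, it goes at most 4 mm further out: straight down and up works.
- narrow_lever (a joint): Angle of the narrow bin's lever, rad: 0 at rest (plate up), 0.5 down at its stop. Pivot 75 mm in front of the bin's origin, 55 mm above the counter; 110 mm from pivot to plate. Rigidly linked to the lid, both ways: lid angle = 2.2 x lever angle. No latch: the lid's weight pushes the plate up with 2 to 9 N (most when shut); it returns at once if let go.
- narrow_lid_angle (a joint): Angle of the narrow bin's lid in rad: 0 shut, 1.1 fully open. Let go even a few degrees open, it falls and slams.
- tin: Loose tin with a paper band, 68 mm diameter, 110 mm tall, standing. Bystander. Origin: centre of its underside.
- biscuit_box: Loose cardboard biscuit box, 120 x 50 x 50 mm (x, y, z), lying. Bystander. Origin: centre of its underside.
- soap_box: Loose small paper soap box, 90 x 60 x 35 mm (x, y, z), lying. Bystander. Origin: centre of its underside.

How it is judged:
By the outcome, as a careful person would: the job done as asked, in the order asked, and still so for the second after the job is handed in, with the robot touching nothing.
It also fails if it takes over 45 s, if anything falls off the work surface, if the arm or the gripper's body presses on something with over 40 N, if the wrist force passes 120 N, or if a joint passes its speed limit or range.

## Robot

A 7-joint arm with a two-finger parallel gripper is mounted at the origin on the work surface. World frame = base frame: x ahead of the robot, y to its left, z up, the work surface at z = 0. Lengths are in m, angles in rad, forces in N, time in s.
With the tool pointing down it reaches from about 0.425 to 0.925 m from the base axis. Payload 6.8 kg.
Tool frame: the origin (TCP) lies at the very end of the fingers, on their centre line; the grasp point (between the pads) lies 19 mm behind it; z points along the fingers, y is the line along which they close (so a half turn about z gives the same grasp; the last joint's range is limited). The gripper opens to 85 mm and grips with 20 to 120 N. Pads are 22 mm wide; open, the fingers measure 114 mm over their backs; the gripper's body (76 mm by 85 mm) begins 54 mm behind the grasp point. The pads swing forward as they close: fully open they stand 13 mm farther back than shut.
Start: joints at [-1.267, 0.477, 0.022, 1.555, -0.011, 1.109, -0.083], TCP at [0.27, 0.619, 0.231] pointing down, gripper open.
Joint ranges: [-2.96, 2.96], [-0.34, 2.1], [-1.41, 1.46], [0.24, 2.44], [-1.37, 4.51], [0.17, 1.92], [-2.96, 2.96]. Speed limits (rad/s): [2.39, 2.39, 3.14, 3.14, 3.14, 3.14, 3.14].

## Interface

Orientations are given as a rotation vector (axis times angle).
In Python, from bench import get_obs, viewer, r gives the robot as it stands. The module is installed in compiled form; this text tells all that it offers.
- The arm moves only by the tool play_rows, never from a script. Its argument "commands" is a list that holds one entry, the list of rows, each a list of 5 numbers: the gripper's target within -1 to 1 (shut at 1, half-way at 0, fully open at -1), then the shift along the tool's x, y, z scaled (see below), then the turn about the tool's z scaled (see below). A call has 1 to 12 rows; each row is the pose to reach, as a shift and turn from the pose commanded when the call began, along the tool's axes at that moment; what a row does not reach only later rows make up. The controller multiplies each number of a shift by 0.2 m and each number of a turn by pi/2 rad. A row lasts 1/12 s, in which the tool goes at most 41.7 mm and 7.16 degrees, less where a joint would pass 70% of its speed; a pose out of reach is approached as far as the arm can. A call with a number of a shift or a turn outside -1 to 1 is refused whole. A call with a gripper value outside its range is refused whole. The fingers move at their own pace and stop on an object; "grip_force" is the grip in N (left out, the last holds). Time passes only in rows, so rows that repeat a pose let the fingers close. It gives the time, the measured TCP pose, the force, the opening and the grip force at its end, in the units of the state.
- get_obs(): the state, without advancing time (a new reading comes with each control period).
- viewer.grab_frame(name): name is "side" or "top" or "wrist"; returns a dict with "pixels" (480x640x3 uint8, red, green, blue), "fovy" (degrees; the focal length in pixels is half the picture's height over the tangent of half this angle, whatever the lens; pixels are square), "cx", "cy" (the principal point, pixels), "world_to_cam" (4x4, takes a point from world to camera coordinates); the wrist camera has in their place "hand_eye" (4x4, takes a point from camera to tool coordinates, whose origin is the TCP and whose axes are the flange's). Camera axes: x right, y up, looking along -z (the intrinsics and any distortion apply to the point x, -y, -z); pixel columns grow to the right and rows downward; lengths in m; the calibration is good to about 2 mm. The wrist camera is an equidistant fisheye: a pixel r from the principal point sees the ray r / f radians off the axis. A picture is of the moment at which its call begins: read the wrist's pose just before it. There is no depth.
- r.hand_in(): hands the job in; it is judged then, once.
Trained networks look in a picture, given as the dict that the camera call returned (one of the last four; its "shot" number tells which), for a name from the list of things; names that differ only in an ending like _2 or _b are one class to them, and where a whole thing is asked for, a point or a joint stands for the part that bears it (a point fixed in the world has none). Each returns a list of dicts, best first, with "score" (0 to 1); they miss things now and then, are a little off and sometimes report something else, mostly with a low value. They report only what shows in the picture. A call takes as long as a camera call.
- viewer.trace(picture, thing): "pixels" (480x640 bool, what is visible of it) and "rect" ([left, top, right, bottom] in pixels, round what is visible of it).
The state is a dict: "clock": time; "joints": joint angles; "qvel": joint speeds; "tau": joint torques, N m; "tcp_pos": TCP position; "orientation": TCP orientation; "contact_force": force on the tool from outside, world axes, zero at the start; "moment": the same for the moment, N m; "grip_width": finger opening in m; "gripper_force": force on a finger pad.
Only numpy, scipy, OpenCV 4.12 (cv2) and the standard library are available. Lean on these libraries where they do the work, as an engineer would, in place of code of your own. Each camera call takes 0.05 s, during which the arm holds its last target. There are 200 camera calls.

## Working session

There is one attempt and no reset: what is moved stays moved. The work goes in short steps, Python scripts to look and compute and a tool call to move; the robot and the scene stay as the last step left them, time stands still between calls to the robot, and variables do not carry over. Pictures are saved under pics/ and viewed, at most 10 in all, crops included, and the job is handed in when it is done.

Besides the shell and the picture viewer there is one more tool, called after "Emit:" as name(argument=value, ...), one argument or row to a line, values as JSON. play_rows: Moves the arm, as the interface text tells. Shifts and turns lie within -1 to 1; 1 stands for 0.2 m of shift or pi/2 rad of turn. Its arguments: {"type":"object","properties":{"commands":{"type":"array","items":{"type":"array","items":{"type":"array","items":{"type":"number","minimum":-1,"maximum":1}}}},"grip_force":{"type":"number"}},"required":["commands"]}

```bash
mkdir -p pics
cat > h.py <<'E'
import numpy as np, cv2
from bench import get_obs, viewer, r
def ray(p,u,v):
    f=240/np.tan(np.radians(p["fovy"])/2); M=np.linalg.inv(p["world_to_cam"])
    d=M[:3,:3]@np.array([(u-p["cx"])/f,-(v-p["cy"])/f,-1]); return M[:3,3],d
def atz(p,u,v,z):
    o,d=ray(p,u,v); return o+d*(z-o[2])/d[2]
def proj(p,X):
    f=240/np.tan(np.radians(p["fovy"])/2); c=(p["world_to_cam"]@np.append(X,1))[:3]
    return p["cx"]+f*c[0]/-c[2], p["cy"]-f*c[1]/-c[2]
E
python3 - <<'E'
from h import *
o=get_obs(); print({k:np.round(v,3) for k,v in o.items()})
for n in ("side","top"):
    p=viewer.grab_frame(n); cv2.imwrite(f"pics/{n}.png",p["pixels"][:,:,::-1]); print(n,p.keys(),p["fovy"],np.linalg.inv(p["world_to_cam"])[:3].round(3).tolist())
    for t in ("wide_bin","wide_plate","narrow_plate","narrow_bin","tin","biscuit_box","soap_box"):
        for d in viewer.trace(p,t)[:2]:
            ys,xs=np.nonzero(d["pixels"]); print(t,round(d["score"],2),d["rect"],xs.mean().round(1),ys.mean().round(1),len(xs),cv2.minAreaRect(np.c_[xs,ys].astype(np.float32)), atz(p,xs.mean(),ys.mean(),.086).round(3))
E
```

```text
{'clock': np.float64(0.0), 'joints': array([-1.267,  0.478,  0.022,  1.556, -0.012,  1.109, -0.083]), 'qvel': array([-0.   , -0.   ,  0.002,  0.001, -0.001, -0.001,  0.001]), 'tau': array([ 0.0000e+00, -5.9646e+01,  1.6080e+00, -2.8120e+01,  1.2000e-02,
        9.0000e-03,  0.0000e+00]), 'tcp_pos': array([0.27 , 0.618, 0.23 ]), 'orientation': array([-6.420e-01, -3.075e+00,  3.000e-03]), 'contact_force': array([ 0.209, -0.374,  0.356]), 'moment': array([ 0.054,  0.024, -0.012]), 'gripper_force': np.float64(0.0), 'grip_width': np.float64(0.085)}
side dict_keys(['pixels', 'fovy', 'cx', 'cy', 'world_to_cam', 'shot']) 56.34891565555052 [[0.65, 0.482, -0.587, -0.043], [-0.759, 0.397, -0.516, -0.544], [-0.016, 0.781, 0.624, 0.748]]
wide_bin 0.85 [208.9, 144.6, 328.2, 249.7] 271.3 196.3 9291 ((268.44232177734375, 196.2884521484375), (126.49491119384766, 96.09690856933594), 11.309932708740234) [0.633 0.241 0.086]
wide_plate 0.93 [215.6, 218.3, 253.8, 235.7] 232.9 228.5 346 ((234.70001220703125, 229.39999389648438), (14.534337997436523, 40.240596771240234), 77.47119140625) [0.471 0.21  0.086]

[... 2222 characters left out ...]
6504821777344) [ 0.508 -0.442  0.086]
tin 0.59 [343.6, 245.4, 366.1, 280.6] 356.0 266.8 405 ((358.9000244140625, 261.70001220703125), (21.0190372467041, 35.329872131347656), 26.56505012512207) [ 0.518 -0.118  0.086]
biscuit_box 0.93 [315.8, 302.6, 335.7, 339.1] 324.9 319.7 648 ((324.97076416015625, 319.526123046875), (16.530065536499023, 39.55012130737305), 3.1798300743103027) [ 0.361 -0.023  0.086]
biscuit_box 0.66 [236.8, 255.6, 259.4, 294.8] 243.9 280.8 434 ((245.0, 275.5), (37.0, 22.0), 90.0) [0.479 0.22  0.086]
soap_box 0.56 [165.1, 267.5, 193.9, 299.5] 180.4 280.9 625 ((180.62173461914062, 280.7666931152344), (29.273767471313477, 22.246337890625), 82.56858825683594) [0.481 0.411 0.086]
```

Run:
```python
import cv2
a=cv2.imread("pics/side.png")[130:350,150:480]; b=cv2.imread("pics/top.png")[160:350,130:490]
cv2.imwrite("pics/c1.png",cv2.resize(a,None,fx=2.4,fy=2.4,interpolation=2)); cv2.imwrite("pics/c2.png",cv2.resize(b,None,fx=2.2,fy=2.2,interpolation=2))
```

```text
(no output)
```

View pics/c1.png

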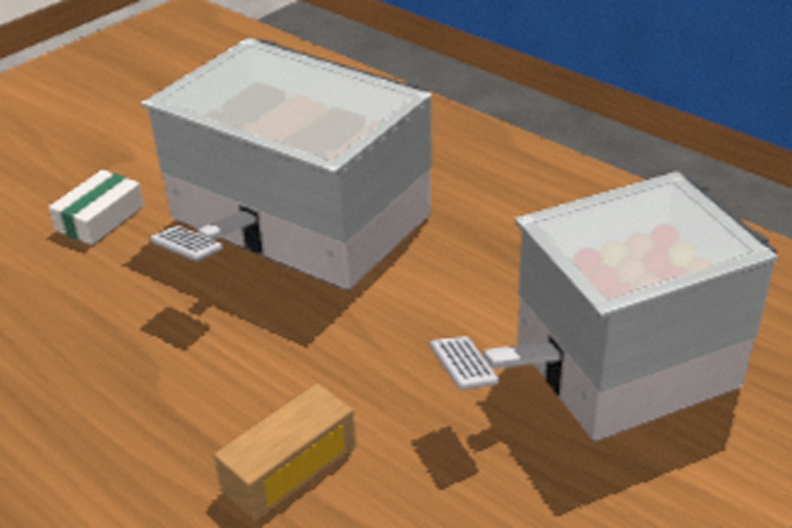

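View pics/c2.png

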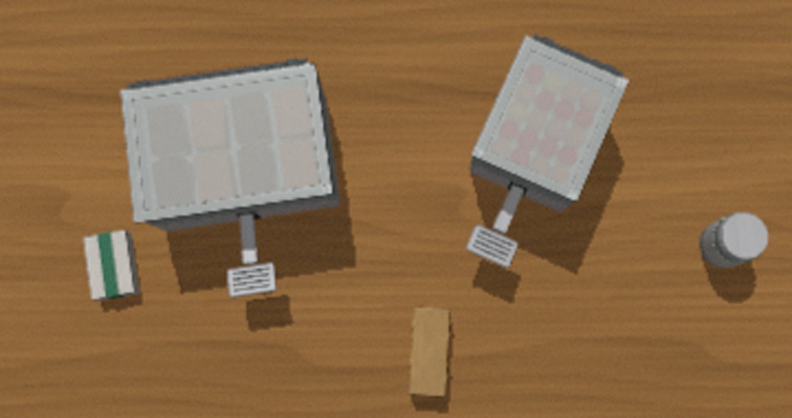

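The side crop shows the wide bin at left, its plate centred at about full-image px (227, 230) and lid shut. The top crop shows the plate at about (244, 287), with the soap box to its left and the lid corners clear.

```bash
cat > m.py <<'E'
from h import *
from scipy.spatial.transform import Rotation as R
p=viewer.grab_frame("top")
c=np.array([atz(p,u,v,.163)[:2] for u,v in [(185.9,200.9),(272.3,188.6),(281.4,247.3),(192.7,260.5)]])  # back-left, back-right, front-right, front-left
print(c.round(3), [np.linalg.norm(c[i]-c[i-1]).round(3) for i in range(4)])
yv=(c[0]-c[1])+(c[3]-c[2]); xv=(c[0]-c[3])+(c[1]-c[2])
print("yaw",np.degrees([np.arctan2(-yv[0],yv[1]),np.arctan2(xv[1],xv[0])]))
a=np.arctan2(-yv[0],yv[1]); x=np.array([np.cos(a),np.sin(a)])
print("plate from lid",c.mean(0)-x*(.181-.001))
print("plate top",atz(p,244.1,286.8,.086), "side",atz(s:=viewer.grab_frame("side"),227.5,230.4,.086))
o=get_obs(); T=R.from_rotvec(o["orientation"]).as_matrix(); print(o["tcp_pos"],T.round(3))
E
python3 m.py
```

```text
[[0.708 0.382]
 [0.743 0.129]
 [0.567 0.101]
 [0.531 0.355]] [np.float64(0.178), np.float64(0.255), np.float64(0.178), np.float64(0.256)]
yaw [7.9816795  8.78562487]
plate from lid [0.45907972 0.21667631]
plate top [0.46106524 0.21904021 0.086     ] side [0.4579228 0.2139805 0.086    ]
[0.27022167 0.61856502 0.23134146] [[-0.916  0.4    0.   ]
 [ 0.4    0.916  0.   ]
 [-0.     0.    -1.   ]]
```

Emit:
play_rows(
  commands=[
    [[1,-0.835,-0.73,0,0],[1,-0.835,-0.73,0,0],[1,-0.835,-0.73,0,0],[1,-0.835,-0.73,0,0],[1,-0.835,-0.73,0,0],[1,-0.835,-0.73,0,0],[1,-0.835,-0.73,0,0]],
  ],
  grip_force=60,
)

```text
clock: 1.48
tcp_pos: [0.3678, 0.4133, 0.2317]
orientation: [0.654, 3.071, -0.002]
contact_force: [-0.2, -0.5, -0.2]
grip_width: 0.0009
gripper_force: 0.0
```

Emit:
play_rows(
  commands=[
    [[1,-0.835,-0.73,0.45,-0.354],[1,-0.835,-0.73,0.45,-0.354],[1,-0.835,-0.73,0.45,-0.354],[1,-0.835,-0.73,0.45,-0.354],[1,-0.835,-0.73,0.45,-0.354],[1,-0.835,-0.73,0.45,-0.354],[1,-0.835,-0.73,0.45,-0.354],[1,-0.835,-0.73,0.45,-0.354],[1,-0.835,-0.73,0.45,-0.354]],
  ],
)

```text
clock: 2.23
tcp_pos: [0.4594, 0.2189, 0.1414]
orientation: [-0.228, 3.133, 0.002]
contact_force: [-0.9, 0.8, 0.5]
grip_width: -0.0002
gripper_force: 0.0
```

Run:
```python
from h import *
from scipy.spatial.transform import Rotation as R
o=get_obs(); print(o["clock"],o["tcp_pos"],R.from_rotvec(o["orientation"]).as_matrix().round(3),o["contact_force"],o["grip_width"])
p=viewer.grab_frame("side"); a=p["pixels"][130:330,130:400,::-1]; cv2.imwrite("pics/s2.png",cv2.resize(a,None,fx=2.9,fy=2.9,interpolation=2))
print(proj(p,o["tcp_pos"]),proj(p,np.array([.459,.217,.086])))
w=viewer.grab_frame("wrist"); T=np.eye(4); T[:3,:3]=R.from_rotvec(o["orientation"]).as_matrix(); T[:3,3]=o["tcp_pos"]
M=T@w["hand_eye"]; f=240/np.tan(np.radians(w["fovy"])/2)
def wz(u,v,z):
    d=np.array([u-w["cx"],v-w["cy"]]); q=np.hypot(*d); t=q/f
    n=M[:3,:3]@np.array([np.sin(t)*d[0]/q,-np.sin(t)*d[1]/q,-np.cos(t)]); return M[:3,3]+n*(z-M[2,3])/n[2]
cv2.imwrite("pics/w2.png",w["pixels"][:,:,::-1])
for d in viewer.trace(w,"wide_plate")[:2]:
    ys,xs=np.nonzero(d["pixels"]); print(d["score"],d["rect"],wz(xs.mean(),ys.mean(),.086))
    for u,v in [(d["rect"][i],d["rect"][j]) for i in(0,2) for j in (1,3)]: print(u,v,wz(u,v,.086))
```

```text
2.2333 [0.45935545 0.21885022 0.14143343] [[-0.99  -0.144  0.   ]
 [-0.144  0.99   0.001]
 [-0.     0.001 -1.   ]] [-0.86001117  0.78716365  0.51769025] -0.0001590282589789247
(np.float64(223.11600969563307), np.float64(210.81890691080045)) (np.float64(227.0455437844015), np.float64(229.7211279548337))
0.79 [267.0, 239.9, 381.3, 301.2] [0.45977364 0.21703486 0.086     ]
267.0 239.9 [0.44912084 0.18391193 0.086     ]
267.0 301.2 [0.48854495 0.18728825 0.086     ]
381.3 239.9 [0.43980864 0.24807784 0.086     ]
381.3 301.2 [0.47858048 0.25608282 0.086     ]
```

View pics/s2.png

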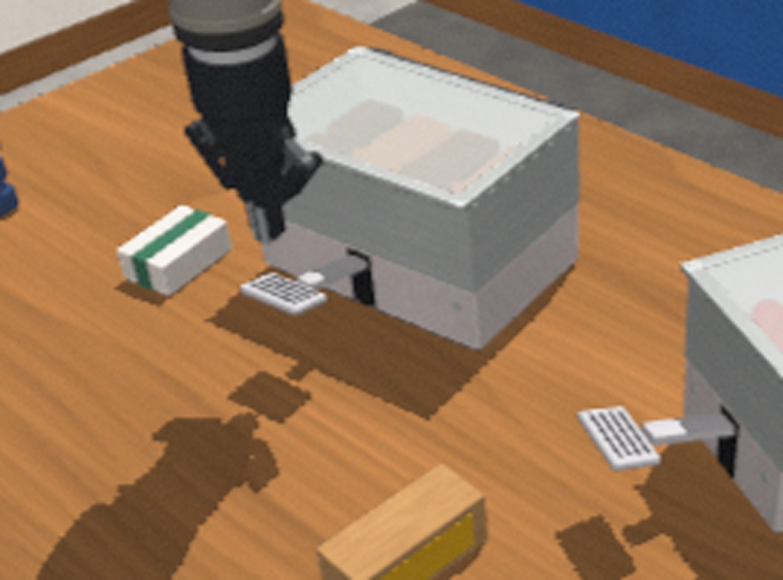

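View pics/w2.png

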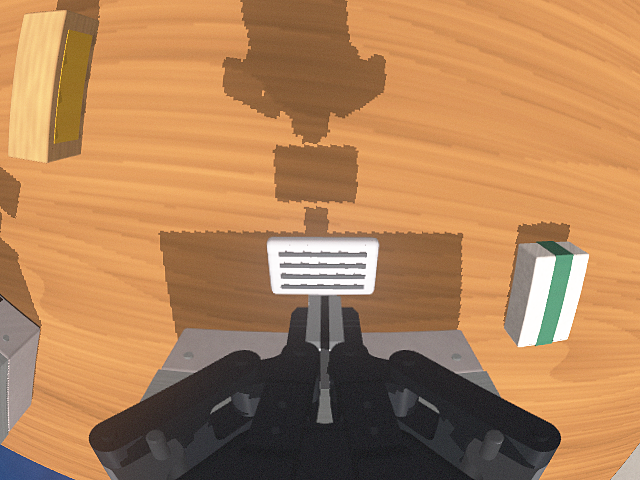

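The side view shows the fingertips above and behind the plate, with nothing touching. The wrist view shows the plate at px (267–380, 237–297), so its centre is at (0.460, 0.217), which agrees with the other two measurements. I'll press.

Emit:
play_rows(
  commands=[
    [[1,0,0.01,0.1,0],[1,0,0.01,0.2,0],[1,0,0.01,0.24,0],[1,0,0.01,0.25,0],[1,0,0.01,0.26,0],[1,0,0.01,0.27,0],[1,0,0.01,0.28,0],[1,0,0.01,0.29,0],[1,0,0.01,0.3,0],[1,0,0.01,0.31,0],[1,0,0.01,0.32,0],[1,0,0.01,0.33,0]],
  ],
)

```text
clock: 3.38
tcp_pos: [0.4591, 0.22, 0.0766]
orientation: [-0.227, 3.133, 0.002]
contact_force: [-3.4, -0.4, 7.2]
grip_width: -0.0001
gripper_force: 3.1
```

Emit:
play_rows(
  commands=[
    [[1,0,0,0.01,0],[1,0,0,0.02,0],[1,0,0,0.03,0],[1,0,0,0.04,0],[1,0,0,0.05,0],[1,0,0,0.06,0],[1,0,0,0.07,0],[1,0,0,0.08,0],[1,0,0,0.09,0],[1,0,0,0.1,0],[1,0,0,0.11,0],[1,0,0,0.12,0]],
  ],
)

```text
clock: 4.38
tcp_pos: [0.4586, 0.2198, 0.0523]
orientation: [0.227, -3.133, -0.001]
contact_force: [-2.4, -0.4, 5.6]
grip_width: 0.0
gripper_force: 2.8
```

Emit:
play_rows(
  commands=[
    [[1,0,0,0.01,0],[1,0,0,0.02,0],[1,0,0,0.03,0],[1,0,0,0.04,0],[1,0,0,0.05,0],[1,0,0,0.06,0],[1,0,0,0.065,0],[1,0,0,0.07,0],[1,0,0,0.075,0],[1,0,0,0.08,0],[1,0,0,0.08,0]],
  ],
)

```text
clock: 5.3
tcp_pos: [0.4596, 0.2193, 0.0353]
orientation: [-0.226, 3.133, 0.0]
contact_force: [0.6, 1.4, 2.5]
grip_width: 0.0003
gripper_force: 1.2
```

Not yet at the stop; continuing in small steps while watching the force.

Emit:
play_rows(
  commands=[
    [[1,0,0,0.005,0],[1,0,0,0.01,0],[1,0,0,0.01,0]],
  ],
)

```text
clock: 5.55
tcp_pos: [0.4591, 0.219, 0.0331]
orientation: [0.226, -3.133, 0.001]
contact_force: [1.3, 1.0, 3.0]
grip_width: 0.0
gripper_force: 1.1
```

Emit:
play_rows(
  commands=[
    [[1,0,0,0.005,0],[1,0,0,0.005,0]],
  ],
)

```text
clock: 5.72
tcp_pos: [0.4592, 0.219, 0.0328]
orientation: [0.226, -3.133, 0.0]
contact_force: [-1.0, -0.5, 10.0]
grip_width: 0.0001
gripper_force: 5.2
```

Force is rising, so this is the stop. I'll press 1 mm more and hold.

Emit:
play_rows(
  commands=[
    [[1,0,0,0.003,0],[1,0,0,0.005,0],[1,0,0,0.005,0]],
  ],
)

```text
clock: 5.97
tcp_pos: [0.4593, 0.2191, 0.0325]
orientation: [-0.225, 3.133, 0.0]
contact_force: [-4.2, -1.1, 20.0]
grip_width: 0.0002
gripper_force: 9.9
```

Run:
```python
from h import *
o=get_obs(); print(o["clock"],o["tcp_pos"],o["contact_force"])
p=viewer.grab_frame("side"); a=p["pixels"][100:330,130:400,::-1]; cv2.imwrite("pics/s3.png",cv2.resize(a,None,fx=2.6,fy=2.6,interpolation=2))
```

```text
5.9667 [0.45931116 0.21907021 0.03253661] [-4.2449057  -1.06631094 20.03018313]
```

View pics/s3.png

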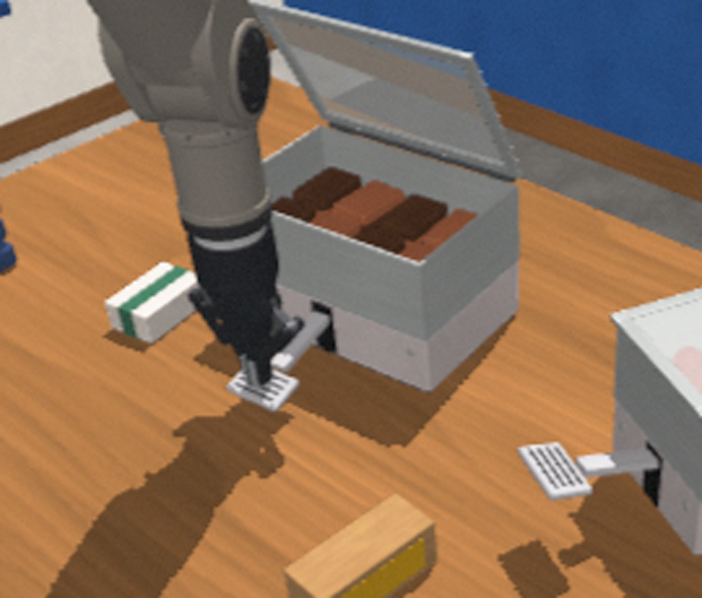

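The lid stands open, lid edge at crop px (260, 5)–(475, 55), and the fingers are on the plate at (262, 385). Holding for 4 s.

Emit:
play_rows(
  commands=[
    [[1,0,0,0,0],[1,0,0,0,0],[1,0,0,0,0],[1,0,0,0,0],[1,0,0,0,0],[1,0,0,0,0],[1,0,0,0,0],[1,0,0,0,0],[1,0,0,0,0],[1,0,0,0,0],[1,0,0,0,0],[1,0,0,0,0]],
  ],
)

```text
clock: 7.02
tcp_pos: [0.4593, 0.2191, 0.0326]
orientation: [-0.226, 3.133, 0.0]
contact_force: [-3.6, -1.6, 20.3]
grip_width: 0.0
gripper_force: 9.8
```

Emit:
play_rows(
  commands=[
    [[1,0,0,0,0],[1,0,0,0,0],[1,0,0,0,0],[1,0,0,0,0],[1,0,0,0,0],[1,0,0,0,0],[1,0,0,0,0],[1,0,0,0,0],[1,0,0,0,0],[1,0,0,0,0],[1,0,0,0,0],[1,0,0,0,0]],
  ],
)

```text
clock: 8.02
tcp_pos: [0.4593, 0.2191, 0.0326]
orientation: [-0.226, 3.133, 0.0]
contact_force: [-2.9, -1.7, 19.1]
grip_width: 0.0003
gripper_force: 9.8
```

Emit:
play_rows(
  commands=[
    [[1,0,0,0,0],[1,0,0,0,0],[1,0,0,0,0],[1,0,0,0,0],[1,0,0,0,0],[1,0,0,0,0],[1,0,0,0,0],[1,0,0,0,0],[1,0,0,0,0],[1,0,0,0,0],[1,0,0,0,0],[1,0,0,0,0]],
  ],
)

```text
clock: 9.02
tcp_pos: [0.4593, 0.2191, 0.0326]
orientation: [-0.226, 3.133, 0.0]
contact_force: [-2.8, -1.5, 19.1]
grip_width: -0.0002
gripper_force: 9.8
```

Emit:
play_rows(
  commands=[
    [[1,0,0,0,0],[1,0,0,0,0],[1,0,0,0,0],[1,0,0,0,0],[1,0,0,0,0],[1,0,0,0,0],[1,0,0,0,0],[1,0,0,0,0],[1,0,0,0,0],[1,0,0,0,0],[1,0,0,0,0],[1,0,0,0,0]],
  ],
)

```text
clock: 10.02
tcp_pos: [0.4593, 0.2191, 0.0325]
orientation: [-0.226, 3.133, 0.0]
contact_force: [-3.2, -1.7, 19.3]
grip_width: -0.0
gripper_force: 9.8
```

Emit:
play_rows(
  commands=[
    [[1,0,0,-0.005,0],[1,0,0,-0.01,0],[1,0,0,-0.015,0],[1,0,0,-0.02,0],[1,0,0,-0.025,0],[1,0,0,-0.03,0],[1,0,0,-0.035,0],[1,0,0,-0.04,0],[1,0,0,-0.045,0],[1,0,0,-0.05,0],[1,0,0,-0.055,0],[1,0,0,-0.06,0]],
  ],
)

```text
clock: 11.02
tcp_pos: [0.4586, 0.2191, 0.0433]
orientation: [0.227, -3.132, 0.001]
contact_force: [-2.5, -0.8, 3.3]
grip_width: 0.0002
gripper_force: 1.7
```

Emit:
play_rows(
  commands=[
    [[1,0,0,-0.005,0],[1,0,0,-0.01,0],[1,0,0,-0.015,0],[1,0,0,-0.02,0],[1,0,0,-0.025,0],[1,0,0,-0.03,0],[1,0,0,-0.035,0],[1,0,0,-0.04,0],[1,0,0,-0.045,0],[1,0,0,-0.05,0],[1,0,0,-0.055,0],[1,0,0,-0.06,0]],
  ],
)

```text
clock: 12.02
tcp_pos: [0.4591, 0.2193, 0.0554]
orientation: [0.226, -3.133, -0.0]
contact_force: [-4.1, -0.4, 5.2]
grip_width: 0.0
gripper_force: 2.4
```

Emit:
play_rows(
  commands=[
    [[1,0,0,-0.005,0],[1,0,0,-0.01,0],[1,0,0,-0.015,0],[1,0,0,-0.02,0],[1,0,0,-0.025,0],[1,0,0,-0.03,0],[1,0,0,-0.035,0],[1,0,0,-0.04,0],[1,0,0,-0.045,0],[1,0,0,-0.05,0],[1,0,0,-0.055,0],[1,0,0,-0.06,0]],
  ],
)

```text
clock: 13.02
tcp_pos: [0.4598, 0.2194, 0.0676]
orientation: [-0.226, 3.132, 0.001]
contact_force: [-0.4, -0.4, 6.0]
grip_width: 0.0001
gripper_force: 2.5
```

Now slower, 6 mm/s, for the last part.

Emit:
play_rows(
  commands=[
    [[1,0,0,-0.005,0],[1,0,0,-0.01,0],[1,0,0,-0.015,0],[1,0,0,-0.02,0],[1,0,0,-0.0225,0],[1,0,0,-0.025,0],[1,0,0,-0.0275,0],[1,0,0,-0.03,0],[1,0,0,-0.0325,0],[1,0,0,-0.035,0],[1,0,0,-0.0375,0],[1,0,0,-0.04,0]],
  ],
)

```text
clock: 14.02
tcp_pos: [0.4609, 0.2197, 0.076]
orientation: [-0.225, 3.13, 0.002]
contact_force: [2.5, -0.3, 5.6]
grip_width: -0.0003
gripper_force: 2.7
```

Emit:
play_rows(
  commands=[
    [[1,0,0,-0.0025,0],[1,0,0,-0.005,0],[1,0,0,-0.0075,0],[1,0,0,-0.01,0],[1,0,0,-0.0125,0],[1,0,0,-0.015,0],[1,0,0,-0.0175,0],[1,0,0,-0.02,0],[1,0,0,-0.0225,0],[1,0,0,-0.025,0],[1,0,0,-0.0275,0],[1,0,0,-0.03,0]],
  ],
)

```text
clock: 15.02
tcp_pos: [0.4605, 0.2198, 0.0819]
orientation: [-0.226, 3.131, 0.002]
contact_force: [5.3, 0.8, 4.2]
grip_width: 0.0004
gripper_force: 2.7
```

Emit:
play_rows(
  commands=[
    [[1,0,0,-0.0025,0],[1,0,0,-0.005,0],[1,0,0,-0.0075,0],[1,0,0,-0.01,0],[1,0,0,-0.0125,0],[1,0,0,-0.015,0],[1,0,0,-0.0175,0],[1,0,0,-0.02,0],[1,0,0,-0.0225,0],[1,0,0,-0.025,0],[1,0,0,-0.0275,0],[1,0,0,-0.03,0]],
  ],
)

```text
clock: 16.02
tcp_pos: [0.4591, 0.2193, 0.0874]
orientation: [-0.226, 3.133, 0.0]
contact_force: [3.9, 1.0, 4.4]
grip_width: 0.0
gripper_force: 2.6
```

Emit:
play_rows(
  commands=[
    [[1,0,0,-0.0025,0],[1,0,0,-0.005,0],[1,0,0,-0.0075,0],[1,0,0,-0.01,0],[1,0,0,-0.0125,0],[1,0,0,-0.015,0],[1,0,0,-0.0175,0],[1,0,0,-0.02,0],[1,0,0,-0.0225,0],[1,0,0,-0.025,0],[1,0,0,-0.0275,0],[1,0,0,-0.03,0]],
  ],
)

```text
clock: 17.02
tcp_pos: [0.4588, 0.2192, 0.0932]
orientation: [0.226, -3.133, 0.0]
contact_force: [-0.2, 0.4, -1.0]
grip_width: -0.0002
gripper_force: 0.0
```

Run:
```python
from h import *
o=get_obs(); print(o["clock"],o["tcp_pos"],o["contact_force"])
p=viewer.grab_frame("side"); a=p["pixels"][100:330,130:480,::-1]; cv2.imwrite("pics/s4.png",cv2.resize(a,None,fx=2.2,fy=2.2,interpolation=2))
```

```text
17.0167 [0.45880774 0.21916497 0.09318763] [-0.20952388  0.39156786 -1.03938184]
```

View pics/s4.png

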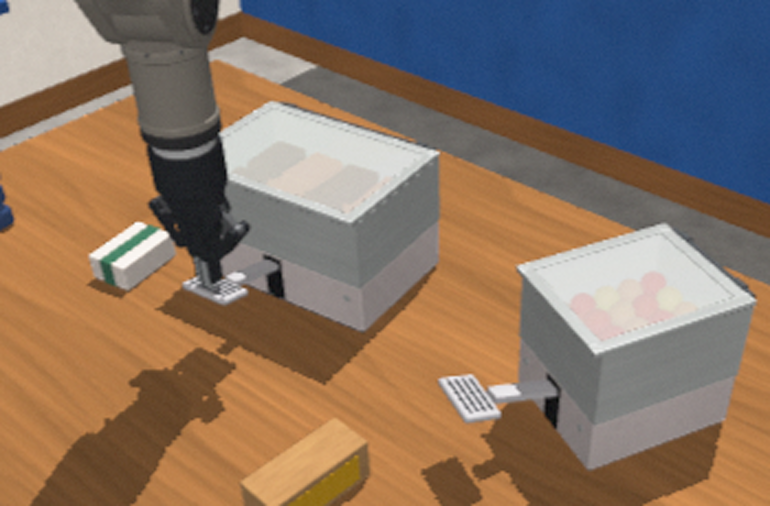

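The lid is shut, with its rim at crop px (220–440, 100–220), the narrow bin is shut and the goods have not moved. The force is zero. I'll retreat upward and hand in.

Emit:
play_rows(
  commands=[
    [[1,0,0,-0.03,0],[1,0,0,-0.1,0],[1,0,0,-0.2,0],[1,0,0,-0.3,0],[1,0,0,-0.4,0],[1,0,0,-0.4,0],[1,0,0,-0.4,0],[1,0,0,-0.4,0]],
  ],
)

```text
clock: 17.73
tcp_pos: [0.4587, 0.2191, 0.1731]
orientation: [0.226, -3.133, 0.0]
contact_force: [0.7, -0.1, 0.8]
grip_width: -0.0002
gripper_force: 0.0
```

```bash
python3 -c "
from h import *
o=get_obs(); print(o['clock'],o['tcp_pos'],o['contact_force']); print(r.hand_in())"
```

```text
17.7333 [0.45872861 0.21911862 0.17307542] [ 0.6744943  -0.12783718  0.84544982]
the job is handed in; nothing more can be done
None
```

I pressed the wide bin's lever until the lid was fully open, held it there about 4 s, then eased it shut over about 7 s, with the narrow bin and the goods in view not moved; the job was handed in at 17.7 s.

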